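# Change over the paint line and jog it on

### The job

Take the two finished blue carriers off the yellow conveyor rail and stand them upright, wholly on the green mat, and hang every raw steel carrier on the rail in any order, each lifted over the anti-jump lip and lowered until it seats with its hook tip behind the lip. Once all of them hang there, tilt the black jog lever well over towards its green plate, hold it there for about two seconds and let it come back to centre; never push it towards the red plate, and leave the other things on the table where they are.

Things in the scene. Friction and masses are not known exactly. Their poses are not given: they have to be found in the camera images.
- raw_1: raw carrier, may be absent: C-shaped hook, bare steel base 70x70x10 mm, dark strap, orange grip block; 0.4 kg. Origin: centre of underside; x to the hook mouth. Strap 8x40 mm (x -24 to -16) rises to a bridge 40 mm wide (z 105-113, x -24 to 24); hook tip (x 16 to 24) drops from it to z 83: 32 mm gap. Grip block 18x18 mm centred over the origin, z 113-155, centre of mass below it.
- raw_2: raw carrier, may be absent. Shape, frame and mass as raw_1. All carriers have a 16x44 mm boss on the base at x = +20 mm that reaches z = 20 mm.
- raw_3: raw carrier, may be absent. Shape, frame and mass as raw_1. 
- raw_4: raw carrier, may be absent. Shape, frame and mass as raw_1. 
- finished_1: finished carrier: blue base and blue grip block; hangs on the rail at the start. Shape, frame and mass as raw_1. 
- finished_2: finished carrier: blue base and blue grip block; hangs on the rail at the start. Shape, frame and mass as raw_1. 
- rail: fixed yellow conveyor rail: open-topped channel on two grey posts. Origin on the table under the lip's middle; y along the rail, -x its front (robot side). Front wall = anti-jump lip, x -10 to 10 mm, top z 150; channel floor top z 118, underside z 113; rear wall x 36 to 42, top z 150. Open below. Posts at y = +-215 (14 mm thick, z to 165), free between y = +-205; four carriers fit at 90 mm.
- raw_1_hook (a point): middle of the underside of that carrier's bridge, in the hook mouth, 105 mm above its origin; on the lip's top line when seated
- raw_2_hook (a point): middle of the underside of that carrier's bridge, in the hook mouth, 105 mm above its origin; on the lip's top line when seated
- raw_3_hook (a point): middle of the underside of that carrier's bridge, in the hook mouth, 105 mm above its origin; on the lip's top line when seated
- raw_4_hook (a point): middle of the underside of that carrier's bridge, in the hook mouth, 105 mm above its origin; on the lip's top line when seated
- rail_lip (a point): middle of the lip's top edge; axes as the rail. Seated carrier: bridge on the lip top, strap in front, hook tip behind the lip, base under the channel; its origin at rail x = 0 (6 mm play), z = 45 mm, its x along rail x. A hung carrier may rock a little. It goes on from the front: tip just above the lip, base below the channel, then down.
- lever_box: fixed grey jog box 100x110 mm, 50 mm high, origin at the centre of its underside; green plate on top on its -y side, red plate on its +y side; lever in the middle. A red stop finger at the rail's end moves with the lever
- lever_knob (a point): centre of the black ball knob, 28 mm diameter, on the lever; 135 mm above the table when centred, 80 mm above the pivot (stem 12 mm diameter)
- jog_lever (a joint): tilt of the jog lever about its box's x axis, rad: 0 upright, + towards the green plate (box -y), - towards the red; stops at 0.55 either way; spring-centred, 1 N m per rad (about 5 N at the knob at 0.4); returns to 0 by itself when let go
- out_mat: fixed green mat 240 mm (x) by 170 mm (y), 4 mm thick, origin at the centre of its underside; its top is 4 mm above the table
- oil_bottle: bystander: dark squeeze bottle with red tip, 56 mm diameter, 166 mm tall, origin at the centre of its underside
- bolt_m16: bystander: steel bolt standing on its head, 27 mm wide, 60 mm tall, origin at the underside
- nut_m20: bystander: steel nut 30x34x16 mm, origin at the underside
- v_block: bystander: steel V-block 60x51x42 mm, origin at the underside
- tape_measure: bystander: yellow and black tape measure 72x86x36 mm, origin at the underside
- marker_pen: bystander: white marker pen lying, 15x132x15 mm, origin at the underside
There are look-alikes about, which are no part of the job. What is shaped like the finished_1 but purple is not meant.

How it is judged:
By the outcome, as a careful person would: the job done as asked, in the order asked, and still so for the second after the job is handed in, with the robot touching nothing.
Of raw_1, raw_2, raw_3, raw_4 only 2 to 4 are there at a start; the rules pass over those that are not, and their reading is None.
At some moment in a run one of raw_1, raw_2, raw_3, raw_4 may be knocked a few centimetres aside while the robot is not near it.
It also fails if it takes over 210 s, if anything falls off the work surface, if the arm or the gripper's body presses on something with over 40 N, if the wrist force passes 120 N, or if a joint passes its speed limit or range.

### The arm

A 7-joint arm with a two-finger parallel gripper is mounted at the origin on a cart in front of the work surface, level with it; the furniture and walls round the work are solid. World frame = base frame: x ahead of the robot, y to its left, z up, the work surface at z = 0. Lengths are in m, angles in rad, forces in N, time in s.
With the tool pointing down it reaches from about 0.4 to 0.9 m from the base axis. Payload 5.5 kg.
Tool frame: the origin (TCP) lies midway between the tips of the shut fingers; the grasp point (between the pads) lies 19 mm behind it (manip.grip_depth is the distance from the TCP to the grasp point, in m); z points along the fingers, y is the line along which they close (so a half turn about z gives the same grasp; the last joint's range is limited). The gripper opens to 92 mm and grips with 3 to 60 N. Pads are 19 mm wide; open, the fingers measure 130 mm over their backs; the gripper's body (75 mm by 190 mm) begins 47 mm behind the grasp point.
Start: joints at [1.476, 0.501, -0.427, 1.55, 0.221, 1.138, -0.21], TCP at [0.228, -0.609, 0.227] pointing down, gripper open.
Joint ranges: [-2.88, 2.88], [-0.31, 2.03], [-1.54, 1.56], [0.2, 2.42], [-1.41, 4.55], [0.19, 2.02], [-2.57, 2.57]. Speed limits (rad/s): [2.57, 2.57, 3.14, 3.14, 3.14, 3.14, 3.14].

### API

Orientations are given as a unit quaternion [x, y, z, w].
In Python, from bench import manip, effector, viewer gives the robot as it stands. Calls block until the motion is done:
- manip.move_pose(position, orientation): joint-space move of the TCP to a pose.
- manip.servo_line(position, ori=None, vel=0.15): straight line of the TCP; ori=None keeps the orientation; vel is the mean speed in m/s.
- manip.movej(angles): joint-space move.
- effector.open_jaws() and effector.close(f_grip=None): open the fingers fully, or close them until they stop; f_grip is the grip in N (None keeps the last).
- manip.sleep(seconds).
- manip.solve_ik(position, orientation): joint angles nearest the present ones, or None.
- viewer.get_image(name): name is "side" or "top" or "wrist"; returns the picture (400x640x3 uint8, red, green, blue); there is no depth.
- viewer.get_calibration(name): a dict with "vfov" (degrees; the focal length in pixels is half the picture's height over the tangent of half this angle, whatever the lens; pixels are square), "cx", "cy" (the principal point, pixels), "eye" and "attitude" of the camera in the world. Camera axes: x right, y down, z forward; pixel columns grow to the right and rows downward; lengths in m; the calibration is good to about 2 mm. The wrist camera is an equidistant fisheye: a pixel r from the principal point sees the ray r / f radians off the axis. A picture is of the moment at which its call begins: read the wrist's pose just before it. get_calibration takes no time and is no camera call; for the wrist camera it gives the pose at the moment of the call.
A pose or a line that the arm cannot do raises manip.PlanningError and nothing moves.
- manip.hand_in(): hands the job in; it is judged then, once.
Readings, each from a call of its own:
- manip.current_clock(): time.
- manip.current_q(): joint angles.
- manip.current_joint_velocities(): joint speeds.
- manip.current_tau(): joint torques, N m.
- manip.current_tool_pos(): TCP position.
- manip.current_tcp_rot(): TCP orientation.
- manip.current_force(): force on the tool from outside, world axes, zero at the start.
- manip.current_wrist_torque(): the same for the moment, N m.
- manip.current_finger_gap(): finger opening in m.
- manip.current_gripper_force(): force on a finger pad.
Only numpy, scipy, OpenCV 4.12 (cv2) and the standard library are available. Lean on these libraries where they do the work, as an engineer would, in place of code of your own. Each camera call takes 0.05 s, during which the arm holds its last target. There are 200 camera calls.

## Working session

There is one attempt and no reset: what is moved stays moved. The work goes in short steps, each a Python script; the robot and the scene stay as the last script left them, time stands still between calls to the robot, and variables do not carry over. Pictures are saved under pics/ and viewed, at most 17 in all, crops included, and the job is handed in when it is done.

```bash
ls; mkdir -p pics; python3 - <<'E'
from bench import manip, viewer
import cv2
for n in ["top","side"]:
    im=viewer.get_image(n); cv2.imwrite(f"pics/{n}0.png",im[:,:,::-1])
    print(n,viewer.get_calibration(n))
print(viewer.get_calibration("wrist"),manip.current_clock(),manip.current_tool_pos(),manip.current_tcp_rot(),manip.grip_depth)
E
```

```text
pics
top {'vfov': 44.12189386230436, 'cx': 317.6549810467035, 'cy': 207.88968022773133, 'eye': array([ 0.4970137 , -0.11709241,  1.80443828]), 'attitude': array([-0.70293003,  0.71035717, -0.02037102,  0.02944638])}
side {'vfov': 47.43258851584539, 'cx': 320.72096251492036, 'cy': 197.6717854362964, 'eye': array([-0.10143923, -1.21589191,  0.72333605]), 'attitude': array([ 0.80808496, -0.22802503,  0.15569442, -0.52034847])}
{'vfov': 65.70646984690485, 'cx': 321.6651120306266, 'cy': 198.0528976161715, 'eye': array([ 0.29560121, -0.58267243,  0.3826105 ]), 'attitude': array([ 0.81394161, -0.56470604, -0.07888909,  0.1112774 ])} 0.1 [ 0.22739701 -0.60828572  0.22579418] [ 9.84034124e-01  1.77977886e-01 -1.12708752e-04 -8.38014911e-04] 0.0188
```

View pics/top0.png

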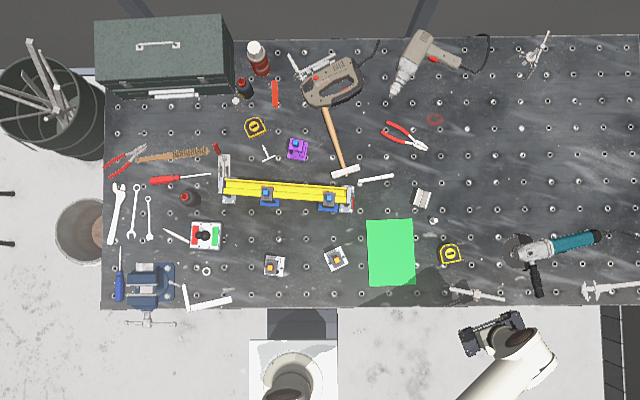

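View pics/side0.png

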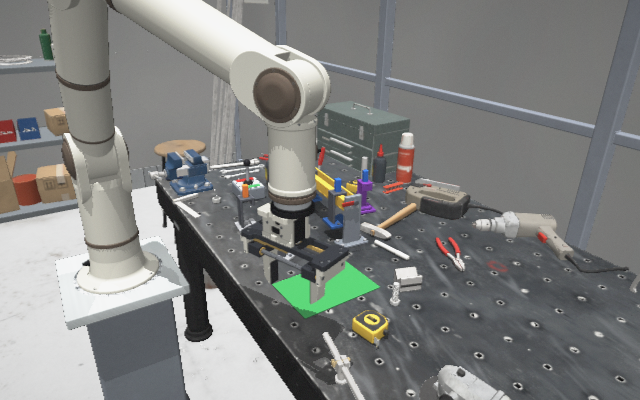

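The top view shows two orange-gripped raw carriers at about (273,265) and (335,260). Two blue carriers hang on the rail at (268,193) and (329,202). The look-alike is the purple one at (297,148). The mat is at (390,252) and the lever box at (205,235). From the side view, the gripper sits above the mat's near corner.

Candidates for raw: (273,265) and (335,260). Candidates for finished: blue (268,193) and (329,202), not purple (297,148). I'll check these in a close crop.

```bash
cat > h.py <<'E'
import numpy as np, cv2
from scipy.spatial.transform import Rotation as R
from bench import manip, effector, viewer
def ray(cal,uv,wrist=False):
    f=200/np.tan(np.radians(cal['vfov'])/2)
    d=np.array([uv[0]-cal['cx'],uv[1]-cal['cy']])/f
    if wrist:
        r=np.hypot(*d); v=np.array([*(d/max(r,1e-9)*np.sin(r)),np.cos(r)])
    else: v=np.array([*d,1.])
    return R.from_quat(cal['attitude']).apply(v)
def plane(cal,uv,z,wrist=False):
    v=ray(cal,uv,wrist); e=np.array(cal['eye']); return e+v*(z-e[2])/v[2]
def proj(cal,p,wrist=False):
    f=200/np.tan(np.radians(cal['vfov'])/2)
    c=R.from_quat(cal['attitude']).inv().apply(np.asarray(p)-cal['eye'])
    if wrist:
        t=np.arctan2(np.hypot(c[0],c[1]),c[2]); q=c[:2]/max(np.hypot(c[0],c[1]),1e-9)*t
    else: q=c[:2]/c[2]
    return np.array([cal['cx'],cal['cy']])+f*q
def down(yaw):  # tool z down, tool x at world angle yaw
    return (R.from_euler('z',yaw)*R.from_euler('x',np.pi)).as_quat()
def snap(n):
    cal=viewer.get_calibration(n); return cal,viewer.get_image(n)
HSV={'orange':((8,150,120),(19,255,255)),'blue':((100,120,60),(118,255,255)),'green':((50,120,80),(80,255,255)),'yellow':((23,150,120),(32,255,255)),'purple':((125,100,50),(150,255,255))}
def blobs(im,c,amin=10):
    lo,hi=HSV[c]; m=cv2.inRange(cv2.cvtColor(im,cv2.COLOR_RGB2HSV),np.array(lo),np.array(hi))
    n,l,s,ce=cv2.connectedComponentsWithStats(m)
    return [(ce[i],s[i,4],cv2.minAreaRect(np.argwhere(l==i)[:,::-1].astype(np.float32))) for i in range(1,n) if s[i,4]>=amin],m
E
python3 - <<'E'
from h import *
cal,im=snap('top')
for c,z in [('orange',.155),('blue',.2),('green',.004),('yellow',.15)]:
    for ce,a,r in blobs(im,c)[0]: print(c,ce.round(1),a,plane(cal,ce,z).round(3),[np.round(plane(cal,b,z)[:2],3).tolist() for b in cv2.boxPoints(r)] if a>150 else '')
cv2.imwrite('pics/crop1.png',cv2.resize(im[130:290,160:430],None,fx=2.9,fy=2.9,interpolation=cv2.INTER_CUBIC)[:,:,::-1])
E
```

```text
orange [270.4 266.4] 14 [0.42  0.063 0.155] 
blue [295.1 142.8] 30 [ 0.826 -0.025  0.2  ] 
blue [265.5 192.5] 34 [0.663 0.073 0.2  ] 
blue [328.7 197.5] 30 [ 0.644 -0.134  0.2  ] 
blue [270.1 203.2] 82 [0.627 0.058 0.2  ] 
blue [328.  208.5] 85 [ 0.608 -0.131  0.2  ] 
blue [119.  272.8] 13 [0.406 0.55  0.2  ] 
blue [117.5 288.8] 111 [0.355 0.554 0.2  ] 
green [390.5 252. ] 3092 [ 0.461 -0.357  0.004] [[0.578, -0.269], [0.585, -0.439], [0.344, -0.446], [0.337, -0.277]]
green [214.9 235.7] 98 [0.526 0.282 0.004] 
yellow [253.1 126. ] 36 [0.896 0.121 0.15 ] 
yellow [260.5 132. ] 10 [0.875 0.095 0.15 ] 
yellow [282.7 190. ] 1572 [0.676 0.021 0.15 ] [[0.666, 0.223], [0.72, 0.219], [0.683, -0.193], [0.63, -0.188]]
yellow [442.9 256.4] 33 [ 0.447 -0.512  0.15 ] 
yellow [453.4 245.9] 18 [ 0.482 -0.547  0.15 ] 
yellow [449.9 253.2] 58 [ 0.458 -0.535  0.15 ] 
yellow [456.4 259.4] 23 [ 0.437 -0.556  0.15 ] 
yellow [268.8 267.5] 10 [0.416 0.069 0.15 ]
```

View pics/crop1.png

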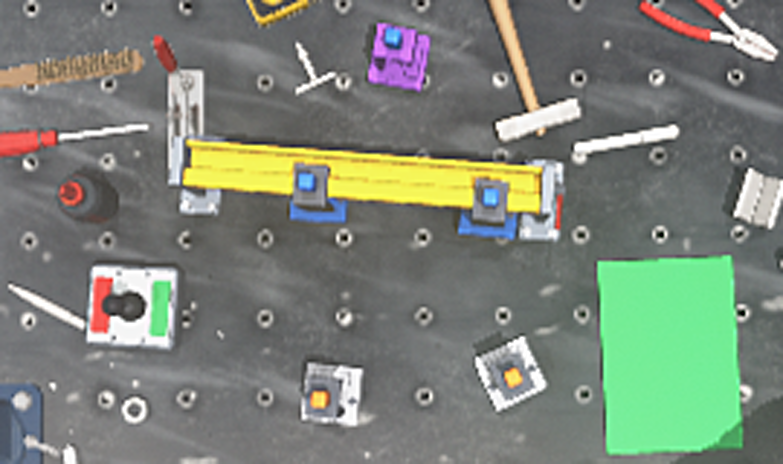

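The crop shows two raw carriers: one at about crop (330,395) with its boss on the right, and one rotated at (510,370). Two blue carriers hang on the rail. The purple one behind the rail is left alone. Next I'll check IK options and survey with the wrist camera.

```bash
python3 - <<'E'
from h import *
p=[0.47,0.02,0.42]
for y in (-5,85,175,-95):
    q=manip.solve_ik(p,down(np.radians(y))); print(y,None if q is None else np.round(q,2))
manip.move_pose(p,down(np.radians(85)) if manip.solve_ik(p,down(np.radians(85))) is not None else down(np.radians(-95)))
print(manip.current_clock(),np.round(manip.current_q(),2))
for tgt in ([0.65,0.05,0.2],[0.65,-0.13,0.2],[0.52,-0.36,0.15],[0.4,-0.36,0.15],[.42,.06,.13],[.43,-.14,.13],[.52,.31,.14]):
    print(tgt,[(y,None if q is None else np.round(q,2)[[0,2,4,5,6]].tolist()) for y in (-5,85,175,-95) for q in [manip.solve_ik(tgt,down(np.radians(y)))]])
cal,im=snap('wrist'); cv2.imwrite('pics/w1.png',im[:,:,::-1]); print(cal)
E
```

```text
-5 [ 1.19  0.14 -1.39  1.68  0.14  1.44 -1.88]
85 [ 0.97  0.07 -1.11  1.68  0.06  1.43 -0.24]
175 [ 1.24  0.2  -1.5   1.68  0.2   1.45  1.2 ]
-95 None
2.6333 [ 0.97  0.07 -1.11  1.68  0.06  1.43 -0.24]
[0.65, 0.05, 0.2] [(-5, [0.38, -0.72, 0.42, 1.14, -2.09]), (85, [0.63, -1.21, 0.79, 1.32, -0.77]), (175, [0.65, -1.28, 0.85, 1.36, 0.77]), (-95, [0.7, -1.53, 1.07, 1.54, 2.22])]
[0.65, -0.13, 0.2] [(-5, [0.63, -0.7, 0.42, 1.15, -1.81]), (85, [0.84, -1.09, 0.7, 1.27, -0.43]), (175, [0.86, -1.15, 0.76, 1.3, 1.11]), (-95, [0.95, -1.52, 1.08, 1.55, 2.5])]
[0.52, -0.36, 0.15] [(-5, [1.03, -0.65, 0.42, 1.02, -1.42]), (85, [1.08, -0.73, 0.47, 1.04, 0.11]), (175, [1.21, -0.96, 0.64, 1.12, 1.56]), (-95, [-0.06, 0.91, -0.61, 1.06, -2.18])]
[0.4, -0.36, 0.15] [(-5, [1.43, -0.96, 0.54, 0.99, -1.43]), (85, [1.47, -1.02, 0.59, 1.01, 0.1]), (175, [1.36, -0.86, 0.47, 0.96, 1.77]), (-95, [0.14, 0.68, -0.35, 0.89, -2.23])]
[0.42, 0.06, 0.13] [(-5, [0.6, -0.92, 0.37, 0.8, -2.21]), (85, [0.8, -1.19, 0.57, 0.88, -0.82]), (175, [0.78, -1.15, 0.54, 0.86, 0.78]), (-95, [0.86, -1.29, 0.66, 0.93, 2.23])]
[0.43, -0.14, 0.13] [(-5, [1.0, -0.87, 0.4, 0.83, -1.77]), (85, [1.13, -1.04, 0.51, 0.87, -0.3]), (175, [1.09, -0.98, 0.47, 0.85, 1.31]), (-95, [-0.67, 1.14, -0.59, 0.86, -2.4])]
[0.52, 0.31, 0.14] [(-5, [-0.76, 0.24, -0.14, 0.91, -2.12]), (85, [0.06, -0.89, 0.58, 1.04, -1.13]), (175, [0.1, -0.97, 0.64, 1.07, 0.4]), (-95, [0.3, -1.51, 1.12, 1.45, 1.67])]
{'vfov': 65.70646984690485, 'cx': 321.6651120306266, 'cy': 198.0528976161715, 'eye': array([0.47690954, 0.09129288, 0.57657775]), 'attitude': array([ 0.98976372, -0.04456516, -0.00689226,  0.13540393])}
```

View pics/w1.png

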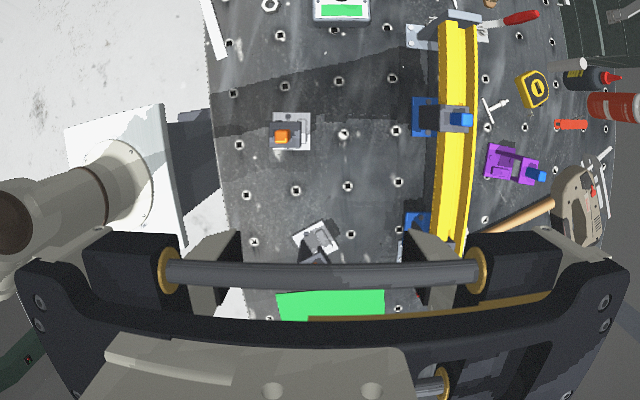

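The wrist view shows raw at (290,133) and another by the fingers at (318,240). The rail is on the right with blue carriers at (440,118) and (415,220), and purple stays clear at (510,165). Next I'll take close looks over each hung finished carrier, measuring the lip edges and the block tops.

```bash
cat >> h.py <<'E'
def over(p,z,yaw):  # camera eye above p, tcp height z
    tx=np.array([np.cos(yaw),np.sin(yaw)])
    manip.move_pose([p[0]-.073*tx[0],p[1]-.073*tx[1],z],down(yaw)); manip.sleep(.2)
    return snap('wrist')
def yedges(cal,im,z=.15):
    m=blobs(im,'yellow',300)[1]; F=[];B=[]
    for v in range(15,200,3):
        u=np.flatnonzero(m[v])
        if len(u)<20: continue
        F.append(plane(cal,(u[0]-.5,v),z,1)[:2]);B.append(plane(cal,(u[-1]+.5,v),z,1)[:2])
    return np.array(F),np.array(B)
E
python3 - <<'E'
from h import *
A=[]
for i,p in enumerate([(.668,.073),(.650,-.134)]):
    cal,im=over(p,.30,np.radians(85)); cv2.imwrite(f'pics/f{i}.png',im[:,:,::-1])
    for ce,a,r in blobs(im,'blue',60)[0]: print('blue',ce.round(1),a,plane(cal,ce,.2,1).round(4),np.round(r[1:],1).tolist() if 0 else r[2])
    F,B=yedges(cal,im); A.append((F,B))
F=np.vstack([a[0] for a in A]);B=np.vstack([a[1] for a in A])
for n,P in (('front',F),('rear',B)):
    for _ in range(3):
        c=np.polyfit(P[:,1],P[:,0],1); e=P[:,0]-np.polyval(c,P[:,1]); P=P[np.abs(e)<max(.0015,1.5*e.std())]
    print(n,c,np.degrees(np.arctan(c[0])),e.std(),len(P),P[:,1].min(),P[:,1].max())
print(manip.current_clock())
a=[cv2.imread(f'pics/f{i}.png')[0:230,120:560] for i in (0,1)]
cv2.imwrite('pics/ff.png',np.vstack(a))
E
```

```text
blue [297.6 111.5] 274 [0.6484 0.0764 0.2   ] 90.0
blue [318.  111.1] 428 [0.6652 0.0751 0.2   ] 90.0
blue [473.6 188.5] 445 [ 0.8046 -0.0028  0.2   ] 26.56505012512207
blue [300.5 248.2] 329 [ 0.6381 -0.0455  0.2   ] 90.0
blue [316.9 304.5] 311 [ 0.6472 -0.1099  0.2   ] 90.0
blue [479.6  16.1] 502 [ 0.8007 -0.044   0.2   ] 63.43495178222656
blue [299.2  92.9] 129 [ 0.6332 -0.1119  0.2   ] 90.0
blue [296.7 134.5] 125 [ 0.628  -0.1463  0.2   ] 90.0
blue [315.5 117.6] 448 [ 0.6448 -0.1337  0.2   ] 90.0
front [0.08754096 0.64883814] 5.002973473140834 0.0005261550331331573 63 -0.1628735067066786 0.17532926317505482
rear [0.8758032  0.75960304] 41.21197935857702 0.02487006569268536 41 -0.11591547595638746 0.1336382856702441
4.9333
```

View pics/ff.png

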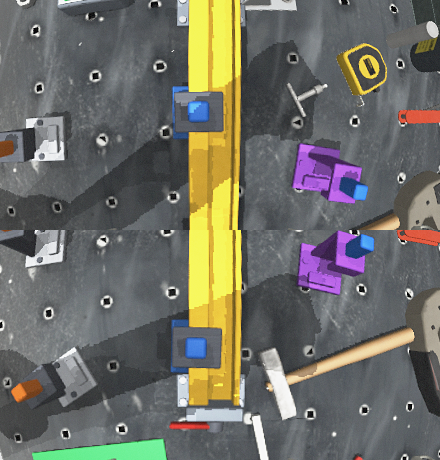

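Front lip edge: x = 0.6488 + 0.0875·y, so the rail yaw is −5.0°, and the blue block tops lie on the lip centre line. The picture confirms the blue carriers on the rail at crop (198,110) and (196,347), with purple off to the right. Next I'll move finished A to the mat.

```bash
cat >> h.py <<'E'
RX=np.array([np.cos(np.radians(-5)),np.sin(np.radians(-5)),0])
YR=np.radians(85)
def lip(y): return np.array([.6488+.0875*y+.01004,y])
def fz(): return np.round(manip.current_force(),1)
def say(t): print(t,'t',round(manip.current_clock(),1),'tcp',np.round(manip.current_tool_pos(),4),'gap',round(manip.current_finger_gap(),4),'F',fz())
def unhang(p,mat,matyaw):
    x,y=p
    manip.move_pose([x,y,.27],down(YR)); manip.servo_line([x,y,.166]); effector.close(40); say('grasp')
    if not .014<manip.current_finger_gap()<.022: raise SystemExit('bad grasp')
    manip.servo_line([x,y,.199],vel=.08); say('lift')
    b=np.array([x,y,.199])-.11*RX; manip.servo_line(b,vel=.15); say('back')
    b[2]=.30; manip.servo_line(b,vel=.2)
    manip.move_pose([*mat,.22],down(matyaw)); manip.servo_line([*mat,.140],vel=.12); manip.servo_line([*mat,.1262],vel=.04); say('down')
    effector.open_jaws(); manip.servo_line([*mat,.25],vel=.2)
E
python3 - <<'E'
from h import *
unhang((.6652,.0751),(.519,-.355),np.radians(92))
say('end'); cal,im=snap('top'); cv2.imwrite('pics/t2.png',im[:,:,::-1])
for ce,a,r in blobs(im,'blue',15)[0]+blobs(im,'orange',5)[0]: print(ce.round(1),a,plane(cal,ce,.155).round(3))
E
```

```text
grasp t 8.0 tcp [0.6652 0.0751 0.1659] gap 0.0178 F [ 0.5 -0.6 -0.1]
lift t 8.6 tcp [0.6653 0.075  0.1994] gap 0.0179 F [ 0.5 -0.5 -3.1]
back t 9.5 tcp [0.5566 0.0842 0.1991] gap 0.0177 F [ 0.9  0.2 -3.2]
down t 13.1 tcp [ 0.5201 -0.3552  0.1289] gap 0.0179 F [-3.6  0.4 12.4]
end t 15.1 tcp [ 0.5183 -0.3551  0.2489] gap 0.092 F [-0.  -0.9 -0.5]
[295.1 142.8] 30 [ 0.835 -0.022  0.155]
[328.8 197.5] 31 [ 0.648 -0.134  0.155]
[327.9 208.5] 87 [ 0.611 -0.131  0.155]
[378.9 236.6] 154 [ 0.516 -0.3    0.155]
[386.  235.8] 25 [ 0.518 -0.323  0.155]
[117.5 288.8] 113 [0.351 0.573 0.155]
[336.  257.6] 5 [ 0.447 -0.156  0.155]
[266.5 272.2] 12 [0.401 0.076 0.155]
```

```bash
python3 - <<'E'
from h import *
a=cv2.resize(cv2.imread('pics/t2.png')[180:300,250:430],None,fx=3,fy=3,interpolation=cv2.INTER_CUBIC)
s=snap('side')[1][:,:,::-1][150:330,200:440]
s=cv2.resize(s,None,fx=1.5,fy=1.5); o=np.zeros((s.shape[0],540,3),np.uint8); o[:,:360]=s
w=np.vstack([a[:330],o[:270]]); cv2.imwrite('pics/chk2.png',w)
E
```

```text
(no output)
```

View pics/chk2.png

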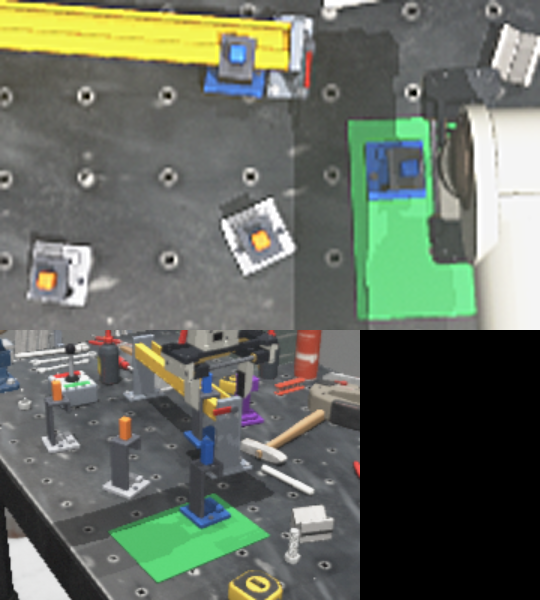

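Finished A stands upright on the mat; in the crop its base is around (395,170), partly hidden by the gripper. The left raw carrier seems to have shifted. I'll move away, measure A's base on the mat, then move B.

```bash
cat >> h.py <<'E'
def touch(x,y,z0,z1,n=3.0,step=.0015):
    f0=manip.current_force()[2]; z=z0
    while z>z1:
        z-=step; manip.servo_line([x,y,z],vel=.03)
        if manip.current_force()[2]-f0>n: break
    return z
E
python3 - <<'E'
from h import *
manip.move_pose([.60,-.1337,.30],down(YR))
cal,im=snap('top'); cv2.imwrite('pics/t3.png',im[:,:,::-1])
for p in ([.519,-.355,.004],[.519,-.355,.014],[.519,-.355,.155]): print(proj(cal,p).round(1))
for ce,a,r in blobs(im,'blue',15)[0]: print(ce.round(1),a,plane(cal,ce,.155).round(3),plane(cal,ce,.014).round(3))
cv2.imwrite('pics/t3c.png',cv2.resize(im[200:300,340:440],None,fx=5,fy=5,interpolation=cv2.INTER_CUBIC)[:,:,::-1])
E
```

```text
[389.5 236. ]
[389.9 235.9]
[395.5 235.4]
[295.1 142.8] 31 [ 0.835 -0.022  0.155] [ 0.864 -0.014  0.014]
[386.  227.5] 18 [ 0.545 -0.324  0.155] [ 0.55  -0.341  0.014]
[373.2 231.6] 24 [ 0.532 -0.281  0.155] [ 0.535 -0.295  0.014]
[386.4 235.7] 31 [ 0.518 -0.325  0.155] [ 0.52  -0.342  0.014]
[380.3 243.9] 56 [ 0.491 -0.304  0.155] [ 0.491 -0.32   0.014]
[117.6 288.9] 114 [0.35  0.572 0.155] [0.338 0.631 0.014]
```

View pics/t3c.png

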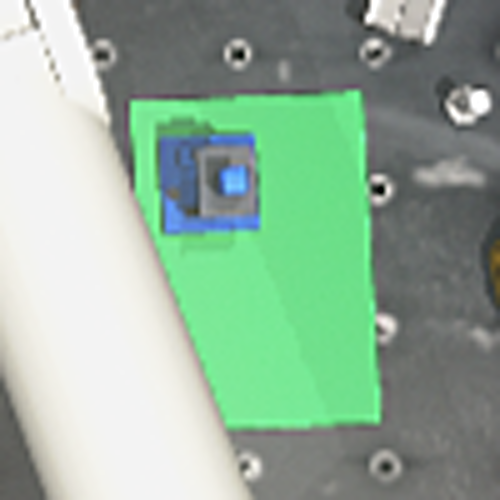

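A stands on the mat, about 30 mm off target because it tilted in the grip, probably after brushing something on a bulging joint-space path. It is upright with about 18 mm of mat margin (base at crop (212,183)). For B I'll use straight-line transit and touch-down sensing.

```bash
cat >> h.py <<'E'
def go(p,yaw,vel=.25): manip.servo_line(p,ori=down(yaw),vel=vel)
def unhang2(p,mat,matyaw):
    x,y=p
    manip.move_pose([x,y,.27],down(YR)); manip.servo_line([x,y,.166]); effector.close(55); say('grasp')
    if not .014<manip.current_finger_gap()<.022: raise SystemExit('bad grasp')
    manip.servo_line([x,y,.199],vel=.08); say('lift')
    b=np.array([x,y,.199])-.15*RX; manip.servo_line(b,vel=.15); say('back')
    b[2]=.29; manip.servo_line(b,vel=.2)
    go([*mat,.29],matyaw,.2); go([*mat,.138],matyaw,.12); say('above')
    print('touch',touch(*mat,.138,.122)); say('down')
    effector.open_jaws(); manip.servo_line([*mat,.25],vel=.2)
E
python3 - <<'E'
from h import *
unhang2((.6448,-.1337),(.405,-.365),np.radians(92))
manip.move_pose([.47,.02,.40],down(YR)); say('end')
cal,im=snap('top'); cv2.imwrite('pics/t4.png',im[:,:,::-1])
for ce,a,r in blobs(im,'blue',15)[0]+blobs(im,'orange',5)[0]: print(ce.round(1),a,plane(cal,ce,.155).round(3))
cv2.imwrite('pics/t4c.png',cv2.resize(im[170:310,240:430],None,fx=4,fy=4,interpolation=cv2.INTER_CUBIC)[:,:,::-1])
E
```

```text
grasp t 18.5 tcp [ 0.6449 -0.1337  0.166 ] gap 0.018 F [-0.4  0.3 -1. ]
lift t 19.1 tcp [ 0.6448 -0.1338  0.1994] gap 0.0178 F [-0.4 -1.  -4.9]
back t 20.2 tcp [ 0.4961 -0.1206  0.1991] gap 0.0177 F [ 1.7 -0.1 -6. ]
above t 23.7 tcp [ 0.4056 -0.3653  0.1388] gap 0.0175 F [ 0.3 -0.5 -5.3]
touch 0.1245
down t 25.9 tcp [ 0.4054 -0.3651  0.1249] gap 0.0175 F [ 0.1 -0.2  0.2]
end t 29.5 tcp [0.4701 0.018  0.3994] gap 0.0916 F [ 0.  -0.2  0.3]
[295.1 142.8] 31 [ 0.835 -0.022  0.155]
[378.5 236.6] 161 [ 0.515 -0.298  0.155]
[386.4 235.5] 31 [ 0.519 -0.325  0.155]
[389.8 265.6] 166 [ 0.419 -0.334  0.155]
[399.2 269.5] 32 [ 0.406 -0.365  0.155]
[117.8 288.9] 116 [0.35  0.572 0.155]
[335.5 258.1] 8 [ 0.445 -0.154  0.155]
```

View pics/t4c.png

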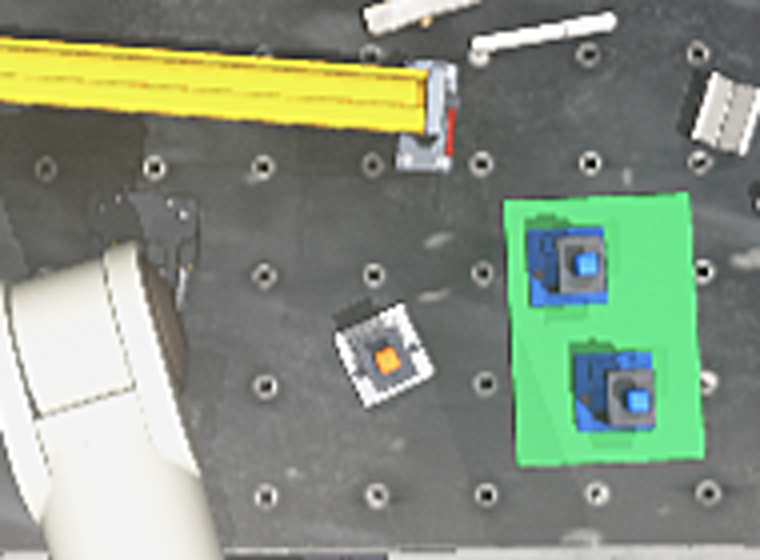

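Both blue carriers stand on the mat, at crop (585,265) and (635,400). The right raw carrier is at crop (387,355). Next come close looks at both raw carriers.

```bash
python3 - <<'E'
from h import *
out=[]
for i,p in enumerate([(.445,-.154),(.405,.07)]):
    cal,im=over(p,.28,YR)
    for ce,a,r in blobs(im,'orange',60)[0]: print(i,ce.round(1),a,plane(cal,ce,.155,1).round(4),r[1],r[2])
    u,v=proj(cal,[*p,.1],1).astype(int); u0=min(max(u-90,0),460); v0=min(max(v-80,0),240)
    out.append(cv2.resize(im[v0:v0+160,u0:u0+180],None,fx=2.2,fy=2.2,interpolation=cv2.INTER_CUBIC)); print(u0,v0)
cv2.imwrite('pics/raws.png',np.hstack(out)[:,:,::-1]); say('x')
E
```

```text
0 [316.4 119.2] 354 [ 0.4406 -0.1574  0.155 ] (18.864845275878906, 19.207839965820312) 59.036251068115234
231 34
1 [312.7 101. ] 359 [0.3985 0.0815 0.155 ] (18.0, 19.0) 90.0
1 [366.8 304.9] 316 [ 0.4371 -0.1356  0.155 ] (22.55581283569336, 15.279744148254395) 75.96376037597656
231 33
x t 32.0 tcp [ 0.399  -0.0036  0.2802] gap 0.0918 F [-0.6  0.7  1.2]
```

View pics/raws.png

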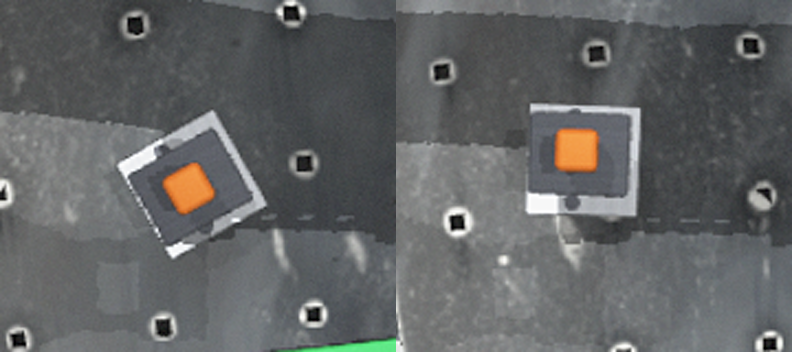

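The left crop shows raw A with its axis about 29° above image right; the right crop shows raw B square to the view. The top views don't show which way the mouths point, so I'll look obliquely.

```bash
python3 - <<'E'
from h import *
manip.move_pose([.42,-.25,.26],down(YR)); manip.sleep(.2)
cal,im=snap('wrist'); u,v=proj(cal,[.3985,.0815,.08],1).astype(int); print(u,v)
def crop(im,u,v,w,h,f):
    u0=min(max(u-w//2,0),640-w); v0=min(max(v-h//2,0),400-h); return cv2.resize(im[v0:v0+h,u0:u0+w],None,fx=f,fy=f,interpolation=cv2.INTER_CUBIC)
a=crop(im,u,v,130,120,3)
manip.move_pose([.50,.12,.35],down(YR)); manip.sleep(.2)
cs,s=snap('side'); L=[]
for p in ([.4406,-.1574,.08],[.3985,.0815,.08]):
    u,v=proj(cs,p).astype(int); print(u,v); L.append(crop(s,u,v,65,60,6))
cv2.imwrite('pics/obl.png',cv2.resize(np.hstack([a,*L]),None,fx=.68,fy=.68)[:,:,::-1])
E
```

```text
279 -85
282 231
238 204
```

View pics/obl.png

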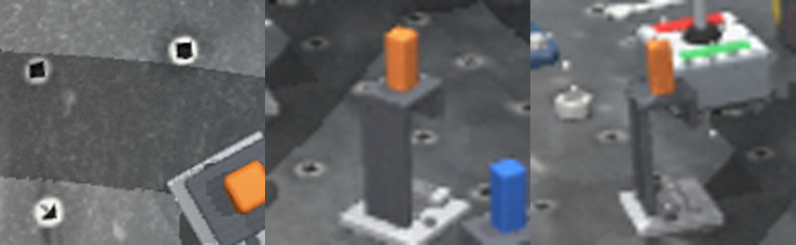

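The side crops are clear: on both carriers the strap is on the left and near side and the mouth is to image right. So carrier yaws are about +24.5° for raw A and −6° for raw B. Now I'll hang raw A.

```bash
cat >> h.py <<'E'
def hang(p,yaw,y):
    x0,y0=p; ty=yaw+np.pi/2
    manip.move_pose([x0,y0,.22],down(ty)); manip.servo_line([x0,y0,.121],vel=.12); effector.close(55); say('grasp')
    if not .014<manip.current_finger_gap()<.022: raise SystemExit('bad grasp')
    go([x0,y0,.25],ty,.15); say('lift')
    t=np.array([*lip(y),.197]); f=t-.14*RX
    go([f[0],f[1],.25],YR,.15); go(f,YR,.12); manip.sleep(.3)
    go(t,YR,.08); say('over')
    go([t[0],t[1],.172],YR,.05); say('low')
    print('touch',touch(t[0],t[1],.172,.160)); say('seat')
E
python3 - <<'E'
from h import *
hang((.4406,-.1574),np.radians(24.5),-.07)
cv2.imwrite('pics/hang1.png',np.vstack([cv2.resize(snap('side')[1][130:280,200:440],None,fx=2.5,fy=2.5,interpolation=cv2.INTER_CUBIC)])[:,:,::-1])
E
```

```text
grasp t 38.3 tcp [ 0.4405 -0.1574  0.121 ] gap 0.0174 F [-0.6 -0.4  0.2]
lift t 39.3 tcp [ 0.4397 -0.1575  0.249 ] gap 0.018 F [-1.2 -0.6 -4.3]
over t 43.0 tcp [ 0.6524 -0.0701  0.1971] gap 0.0174 F [ 0.8  0.2 -4.7]
low t 43.7 tcp [ 0.6527 -0.0699  0.1719] gap 0.0179 F [ 0.5  0.7 -5.3]
touch 0.16449999999999998
seat t 44.9 tcp [ 0.6529 -0.07    0.166 ] gap 0.0176 F [-4.  -0.9  5.3]
```

View pics/hang1.png

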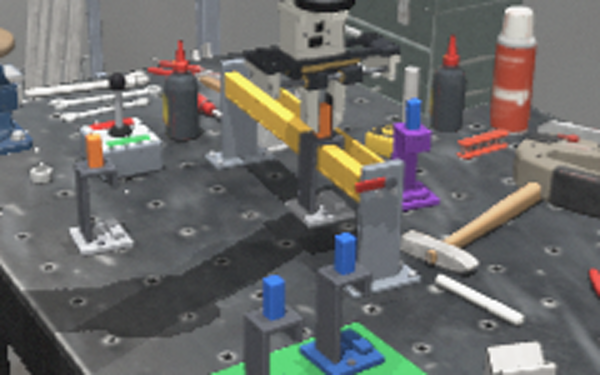

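Raw A's strap is in front of the lip and the seat height matches the prediction (TCP z 0.166). I'll release it, re-measure the other raw carrier and hang that at y = 0.07.

```bash
cat > step.py <<'E'
from h import *
effector.open_jaws(); p=manip.current_tool_pos(); manip.servo_line([p[0],p[1],.27],vel=.15)
cal,im=over((.3985,.0815),.28,YR)
c=min(blobs(im,'orange',60)[0],key=lambda b:abs(b[0][1]-110)); q=plane(cal,c[0],.155,1); print(c[0],c[1],q.round(4))
if np.hypot(q[0]-.3985,q[1]-.0815)>.004: raise SystemExit('moved')
hang(q[:2],np.radians(-6),.07)
effector.open_jaws(); p=manip.current_tool_pos(); manip.servo_line([p[0],p[1],.27],vel=.15); say('free')
manip.move_pose([.42,.17,.32],down(YR))
cal,im=snap('top'); s=snap('side')[1]
for ce,a,r in blobs(im,'orange',5)[0]: print(ce.round(1),a,plane(cal,ce,.2).round(3))
a=cv2.resize(s[130:280,200:440],None,fx=2.5,fy=2.5,interpolation=cv2.INTER_CUBIC)
b=cv2.resize(im[160:250,180:420],None,fx=2.5,fy=2.5,interpolation=cv2.INTER_CUBIC)
cv2.imwrite('pics/hang2.png',np.vstack([a,b])[:,:,::-1])
E
python3 step.py
```

```text
[320.9068323 114.0621118] 322 [0.3988 0.082  0.155 ]
grasp t 51.2 tcp [0.3989 0.0819 0.121 ] gap 0.0176 F [-1.2  0.1 -0.6]
lift t 52.2 tcp [0.398  0.0815 0.2492] gap 0.0175 F [-0.6 -0.1 -5.4]
over t 56.0 tcp [0.6646 0.07   0.1971] gap 0.0179 F [ 0.3  0.4 -5.1]
low t 56.7 tcp [0.6649 0.0701 0.1718] gap 0.0179 F [-0.1  0.  -3.5]
touch 0.16449999999999998
seat t 57.9 tcp [0.6652 0.0701 0.1661] gap 0.0176 F [-2.5 -0.7  4.6]
free t 60.0 tcp [0.6645 0.0696 0.269 ] gap 0.0913 F [-0.7  0.7  0.6]
[268.3 193.5] 15 [0.659 0.064 0.2  ]
[309. 193.] 5 [ 0.659 -0.069  0.2  ]
[310.1 197.2] 8 [ 0.645 -0.073  0.2  ]
```

View pics/hang2.png

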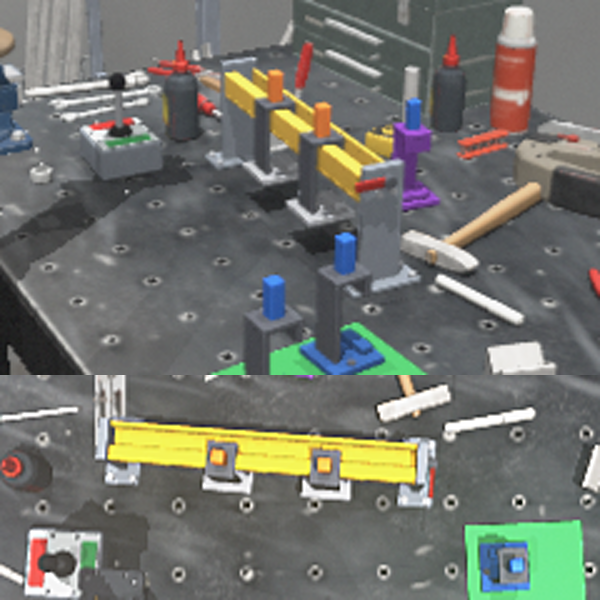

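Both raw carriers hang with straps in front of the lip and tips behind it, at side-crop (270,100) and (318,130). The two blue carriers are on the mat, and no other raw carrier is visible. Next I'll measure the lever.

```bash
python3 - <<'E'
from h import *
cal,im=over((.52,.30),.28,YR); hs=cv2.cvtColor(im,cv2.COLOR_RGB2HSV)
g=max((b for b in blobs(im,'green',100)[0] if b[0][1]<240),key=lambda b:b[1])
m=cv2.inRange(hs,np.array((0,150,100)),np.array((6,255,255))); n,l,s,ce=cv2.connectedComponentsWithStats(m)
print('green',g[0],g[1],plane(cal,g[0],.051,1).round(4))
for i in range(1,n):
    if s[i,4]>100: print('red',ce[i].round(1),s[i,4],plane(cal,ce[i],.051,1).round(4))
u,v=proj(cal,[.52,.30,.135],1).astype(int); u0,v0=u-90,max(v-90,0)
cv2.imwrite('pics/lev.png',cv2.resize(im[v0:v0+180,u0:u0+180],None,fx=3,fy=3)[:,:,::-1])
gr=cv2.medianBlur(cv2.cvtColor(im,cv2.COLOR_RGB2GRAY),3)[v0:v0+180,u0:u0+180]
H=cv2.HoughCircles(gr,cv2.HOUGH_GRADIENT,1,30,param1=80,param2=12,minRadius=11,maxRadius=20)
print(u0,v0,[(c.round(1),plane(cal,(c[0]+u0,c[1]+v0),.135,1).round(4)) for c in H[0][:4]] if H is not None else None); print(cal['eye'])
E
```

```text
green [328.33738938 135.34734513] 904 [0.526  0.2716 0.051 ]
red [460.4   8.6] 320 [0.7183 0.4367 0.051 ]
red [465.1  26.9] 138 [0.7216 0.4103 0.051 ]
red [450.2  50.4] 567 [0.6949 0.3757 0.051 ]
red [326.9  77.9] 899 [0.5305 0.3434 0.051 ]
red [565.6 148.5] 601 [0.9023 0.2386 0.051 ]
red [627.2 211. ] 376 [1.1253 0.1096 0.051 ]
red [589.6 232.6] 392 [0.9985 0.0816 0.051 ]
231 23 [(array([97.5, 82.5, 16.1], dtype=float32), array([0.5274, 0.3067, 0.135 ])), (array([ 78.5, 112.5,  19.4], dtype=float32), array([0.5064, 0.2791, 0.135 ])), (array([42.5, 65.5, 14.9], dtype=float32), array([0.476 , 0.3289, 0.135 ])), (array([ 1.5, 91.5, 12.5], dtype=float32), array([0.4322, 0.3086, 0.135 ]))]
[0.51995873 0.29951866 0.43768252]
```

View pics/lev.png

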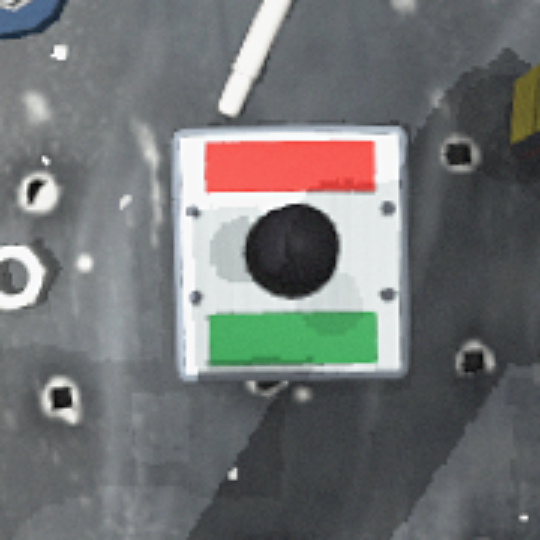

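The knob is at (0.527, 0.307), with green on the −y side and the red plate at crop (290,165). I'll push with shut fingers from the red side of the knob towards green, hold, and back off slowly.

```bash
python3 - <<'E'
from h import *
d=np.array([-.063,-.998,0]); k=np.array([.5274,.3067,.115]); yw=np.radians(176.4)
effector.close(10)
s=k-d*.058; manip.move_pose([s[0],s[1],.25],down(yw)); go(s,yw,.12); manip.sleep(.2); say('ready')
f0=np.array(manip.current_force()); a=-.058; hit=None
while a<-.015:
    a+=.002; go(k+d*a,yw,.03); f=(np.array(manip.current_force())-f0)@d
    if f<-1.0 or abs(f)>1.5: hit=a; break
say('contact'); print('hit',hit,f)
if hit is None: raise SystemExit('no contact')
end=k+d*(hit+.034); go(end,yw,.05); say('tilted'); t=manip.current_clock()
cal,im=snap('side'); cv2.imwrite('pics/tilt.png',cv2.resize(im[130:250,190:390],None,fx=3,fy=3,interpolation=cv2.INTER_CUBIC)[:,:,::-1])
manip.sleep(2.4); say('held')
go(k-d*.058,yw,.04); say('back'); manip.servo_line([*s[:2],.25]); say('up')
E
```

```text
ready t 66.0 tcp [0.5313 0.3648 0.1157] gap 0.0005 F [-0.5 -0.2 -0.2]
contact t 67.5 tcp [0.5304 0.3524 0.115 ] gap 0.0003 F [-0.1  0.9  1. ]
hit -0.04599999999999999 -1.0600158565441657
tilted t 68.3 tcp [0.5281 0.3192 0.1152] gap 0.0008 F [-1.3  3.5  1.1]
held t 70.8 tcp [0.5281 0.3187 0.115 ] gap 0.0006 F [-1.1  2.8  2.6]
back t 72.1 tcp [0.5312 0.3642 0.1149] gap 0.0005 F [-0.3 -0.6  0.8]
up t 73.1 tcp [0.5309 0.364  0.2488] gap -0.0 F [ 0.6  0.4 -1.2]
```

View pics/tilt.png

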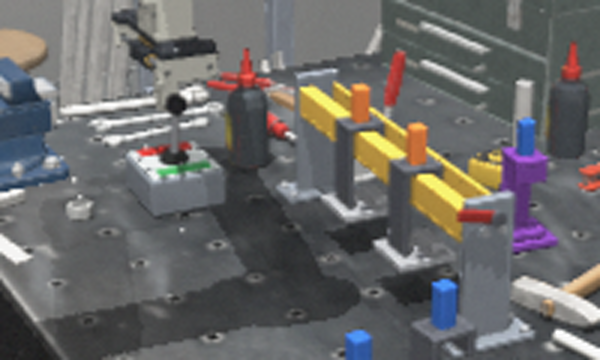

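The force was only about 3 N (roughly 0.27 rad), because the contact trigger was noise. I'll repeat the push to full depth.

```bash
python3 - <<'E'
from h import *
d=np.array([-.063,-.998,0]); k=np.array([.5274,.3067,.115]); yw=np.radians(176.4)
s=k-d*.058; go(s,yw,.12); manip.sleep(.3)
F=lambda: np.mean([manip.current_force() if not manip.sleep(.03) else 0 for _ in range(8)],0)@d
f0=F(); go(k+d*.001,yw,.05); f=f0-F(); print('f',f); a=.001
while f<5.6 and a<.012: a+=.002; go(k+d*a,yw,.03); f=f0-F(); print(a,f)
say('tilted'); cal,im=snap('side')
cv2.imwrite('pics/tilt2.png',cv2.resize(im[150:220,210:310],None,fx=5,fy=5,interpolation=cv2.INTER_CUBIC)[:,:,::-1])
manip.sleep(2.2); print('held',f0-F()); go(k-d*.058,yw,.04); manip.servo_line([*s[:2],.25]); say('up')
E
```

```text
f 5.7944326885707085
tilted t 76.6 tcp [0.5272 0.3068 0.1148] gap 0.0007 F [ 0.9  6.2 -3.1]
held 5.977281519865195
up t 81.8 tcp [0.5309 0.364  0.2489] gap 0.0005 F [ 0.5 -0.2 -0.3]
```

View pics/tilt2.png

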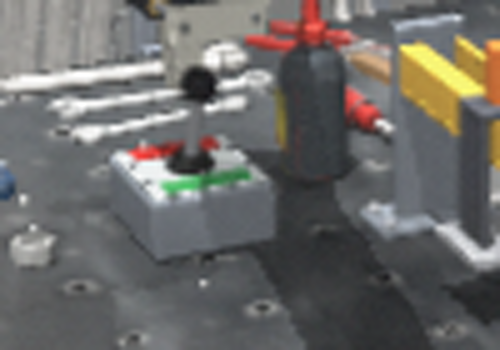

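The push force was about 5.9 N, or roughly 0.46 rad, and the knob is at crop (198,85). I'll check that pixel against the tilt geometry, then do a final check with the arm retreated.

```bash
python3 - <<'E'
from h import *
manip.move_pose([.40,.10,.40],down(YR)); manip.sleep(.5)
cs,s=snap('side'); d=np.array([-.063,-.998,0]); p0=np.array([.5274,.3067,.055])
for t in (0,.27,.4,.45,.5): print(t,proj(cs,p0+d*.08*np.sin(t)+np.array([0,0,.08*np.cos(t)])).round(1))
a=cv2.resize(s[130:330,190:440],None,fx=2.4,fy=2.4,interpolation=cv2.INTER_CUBIC)
cv2.imwrite('pics/fin.png',a[:,:,::-1]); say('fin')
E
```

```text
0 [245.8 162.5]
0.27 [247.8 164.9]
0.4 [248.7 166.6]
0.45 [249.1 167.3]
0.5 [249.5 168.1]
fin t 83.6 tcp [0.4    0.1001 0.3998] gap 0.0009 F [ 0.2 -0.4  0.4]
```

View pics/fin.png

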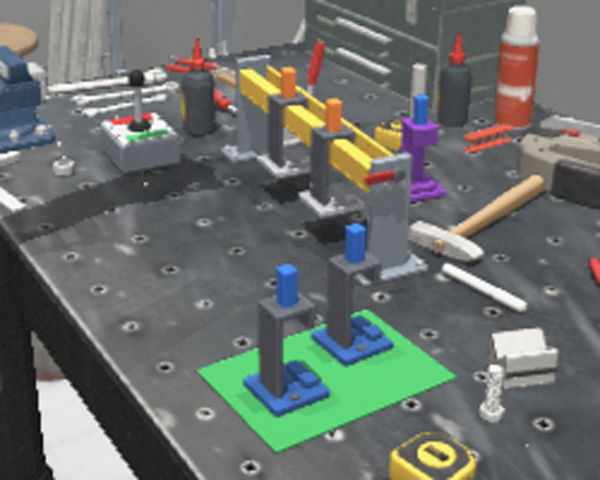

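The knob was seen at (249.6,167), which matches a tilt of about 0.45 rad. In the final view the lever is back at centre (135,78 in the crop). Both raw carriers hang seated on the rail, and both blue carriers stand on the mat.

```bash
python3 -c "
from h import *
print(manip.hand_in())"
```

```text
the job is handed in; nothing more can be done
None
```

I handed the job in at about 84 s on the robot clock: both blue carriers stand upright on the mat, both raw carriers present (I found only two) hang seated behind the lip, and the lever was held about 0.45 rad towards green for just over 2 s and is back at centre, after a first push that reached only about 0.27 rad.

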